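# Pack the analyser's check kit into its carrying tray

### The job

Pack the analyser's check kit into the grey tray: stand the white-capped vial in the white insert, the brass weight in the wooden insert and the steel cup in the black insert, each upright on the floor of its well, and close the cup with its blue-knobbed lid, plug fully in the mouth. Set the glass vial down without dropping it. Leave the black-capped vial, the white jar cap and the beaker, which are not part of the kit, standing where they are.

Things in the scene. Friction and masses are not known exactly. Their poses are not given: they have to be found in the camera images.
- test_cup: Open steel test cup, bright bare metal, round: 52 mm over the rim bead at the top, 47 mm over the straight wall below it, 37 mm high, mouth 41 mm wide inside, about 90 g. Grasp across the outside of the wall. Origin: centre of its underside; z up. Belongs in the black insert.
- lid: Lid of the test cup: pale metal disc 55 mm wide, blue knob, 31 mm high. Below it a conical plug, 6 mm long, 33 to 26 mm wide, drops into the cup's mouth; the disc (6 to 9 mm above the origin, domed to 12) then lies on the rim, the origin 31 mm above the cup's. Grasp the knob, 18 mm wide, 17 to 31 mm above the origin. Origin: centre of the plug's underside, on which it stands; z up. 60 g.
- check_weight: Brass check weight, yellow metal, round: 30 mm across up to 30 mm high, narrowing above that to a knob; 51 mm high, about 200 g. Grasp round the body. Origin: centre of its underside; z up. Belongs in the wooden insert.
- white_vial: Glass reference vial with a WHITE screw cap (the only white-capped vial) and green fluid: 28 mm across, 60 mm high (cap from 48 mm up, 24 mm across), about 35 g. Grasp round the body. Origin: centre of its underside; z up. Belongs in the white insert.
- cup_insert: Black rubber insert for the test cup, 84 x 84 x 32 mm, well 68 mm wide, 14 mm deep in its middle. Origin: centre of its underside, 4 mm above the worktop; z up; well floor 18, top face 32 mm above it. The three inserts sit in any order in the bays of a low grey tray, fixed, askew: centres 88 mm apart in a row along their y axes; tray 96 x 276 mm outside, walls 24 mm high.
- weight_insert: Wooden insert for the brass weight, 84 x 84 x 32 mm, with a round well 46 mm wide, 18 mm deep in its middle. Origin: centre of its underside, 4 mm above the worktop; z up; well floor 14, top face 32 mm above it. Sits in the same tray.
- vial_insert: White plastic insert for the white-capped vial, 84 x 84 x 32 mm, with a round well 44 mm wide, 22 mm deep in its middle. Origin: centre of its underside, 4 mm above the worktop; z up; well floor 10, top face 32 mm above it. Sits in the same tray.
- black_vial: Look-alike, stays where it is: sample vial with a BLACK screw cap, else like the white-capped one, 28 mm across, 60 mm high. Loose. Origin: centre of its underside. (More black-capped vials stand in a blue rack at the back.)
- jar_cap: Look-alike, stays where it is: white jar cap, 65 mm across, 16 mm high, lying open side up, no knob. Loose. Origin: centre of its underside.
- glass_beaker: Look-alike, stays where it is: clear beaker, 50 mm across, 59 mm high, a little pale liquid in it. Loose. Origin: centre of its underside.
Not all that is in view belongs to the job. Leave any turquoise look-alike of the black_vial alone.

How it is judged:
By the outcome, as a careful person would: the job done as asked, in the order asked, and still so for the second after the job is handed in, with the robot touching nothing.
It also fails if it takes over 106 s, if anything falls off the work surface, if the arm or the gripper's body presses on something with over 40 N, if the wrist force passes 120 N, or if a joint passes its speed limit or range.

### The arm

A 6-joint arm with a two-finger parallel gripper is mounted at the origin on a cart in front of the work surface, level with it; the furniture and walls round the work are solid. World frame = base frame: x ahead of the robot, y to its left, z up, the work surface at z = 0. Lengths are in mm, angles in rad, forces in N, time in s.
With the tool pointing down it reaches from about 400 to 925 mm from the base axis. Payload 12.5 kg.
Tool frame: the origin (TCP) lies midway between the tips of the shut fingers; the grasp point (between the pads) lies 19 mm behind it; z points along the fingers, y is the line along which they close (so a half turn about z gives the same grasp; the last joint's range is limited). The gripper opens to 95 mm and grips with 3 to 60 N. Pads are 20 mm wide; open, the fingers measure 119 mm over their backs; the gripper's body (75 mm by 180 mm) begins 59 mm behind the grasp point.
Start: joints at [1.043, 0.491, 1.559, -0, 1.092, -0.106], TCP at [255.863, 570.246, 214.661] pointing down, gripper open.
Joint ranges: [-3.1, 3.1], [-0.84, 2.19], [0.05, 2.79], [-1.13, 4.28], [0.06, 2.93], [-2.69, 2.69]. Speed limits (rad/s): [2.22, 2.22, 2.79, 3.14, 3.14, 3.14].

### API

Orientations are given as [roll, pitch, yaw] about the fixed x, y, z axes, in that order (R = Rz(yaw) Ry(pitch) Rx(roll)).
In Python, from cell import env gives the robot as it stands.
- The arm moves only by the tool arm_command, never from a script. Its argument "targets" is a list of rows, each a list of 5 numbers: the shift along the tool's x, y, z in mm, then the turn about the tool's z in degrees, then the opening, from 0 (shut) to 1 (fully open). In form: [[tx, ty, tz, roll, fingers], ...]. A call has 1 to 5 rows; each row is the pose to reach, as a shift and turn from the pose commanded when the call began, along the tool's axes at that moment; what a row does not reach only later rows make up. A row lasts 1/10 s, in which the tool goes at most 50 mm and 8.59 degrees, less where a joint would pass 70% of its speed; a pose out of reach is approached as far as the arm can. A call with a gripper value outside its range is refused whole. The fingers move at their own pace and stop on an object; the grip force is fixed at half the most. Time passes only in rows, so rows that repeat a pose let the fingers close. It gives the time, the measured TCP pose, the force, the opening and the grip force at its end, in the units of the state.
- env.state(): the state, without advancing time (a new reading comes with each control period).
- env.read_camera(name): name is "scene" or "top"; returns a dict with "frame" (384x512x3 uint8, red, green, blue), "vertical_fov" (degrees; the focal length in pixels is half the picture's height over the tangent of half this angle, whatever the lens; pixels are square), "cx", "cy" (the principal point, pixels), "world_from_camera" (4x4, takes a point from camera to world coordinates). Camera axes: x right, y down, z forward; pixel columns grow to the right and rows downward; lengths in mm; the calibration is good to about 2 mm. A picture is of the moment at which its call begins. There is no depth.
- env.job_done(): hands the job in; it is judged then, once.
The state is a dict: "t": time; "joints": joint angles; "qvel": joint speeds; "tau": joint torques, N m; "eef_pos": TCP position; "tcp_rot": TCP orientation; "ft_force": force on the tool from outside, world axes, zero at the start; "moment": the same for the moment, N m; "opening": opening from 0.0 (shut) to 1.0 (fully open); "grip_force": force on a finger pad.
Only numpy, scipy, OpenCV 4.12 (cv2) and the standard library are available. Lean on these libraries where they do the work, as an engineer would, in place of code of your own. Each camera call takes 0.05 s, during which the arm holds its last target. There are 200 camera calls.

## Working session

There is one attempt and no reset: what is moved stays moved. The work goes in short steps, Python scripts to look and compute and a tool call to move; the robot and the scene stay as the last step left them, time stands still between calls to the robot, and variables do not carry over. Pictures are saved under pics/ and viewed, at most 16 in all, crops included, and the job is handed in when it is done.

Besides the shell and the picture viewer there is one more tool, called after "Call:" as name(argument=value, ...), one argument or row to a line, values as JSON. arm_command: Moves the arm, as the interface text tells. Its arguments: {"type":"object","properties":{"targets":{"type":"array","items":{"type":"array","items":{"type":"number"}}}},"required":["targets"]}

```bash
ls; mkdir -p pics; cat > h.py <<'E'
import numpy as np, cv2
from cell import env
def cam(n):
    c=env.read_camera(n); np.savez(f'{n}.npz',**{k:np.array(v) for k,v in c.items()}); return c
def load(n): return np.load(f'{n}.npz')
def K(c):
    f=c['frame'].shape[0]/2/np.tan(np.radians(float(c['vertical_fov']))/2); return f,float(c['cx']),float(c['cy'])
def px2w(c,u,v,z):
    f,cx,cy=K(c);T=np.array(c['world_from_camera']);d=T[:3,:3]@np.array([(u-cx)/f,(v-cy)/f,1]);o=T[:3,3]
    return (o+d*(z-o[2])/d[2])[:2]
def w2px(c,p):
    f,cx,cy=K(c);T=np.linalg.inv(np.array(c['world_from_camera']));q=T[:3,:3]@np.array(p,float)+T[:3,3]
    return np.array([cx+f*q[0]/q[2],cy+f*q[1]/q[2]])
def crop(c,u0,v0,u1,v1,s,name):
    im=c['frame'][v0:v1,u0:u1,::-1]; cv2.imwrite(f'pics/{name}.png',cv2.resize(im,None,fx=s,fy=s,interpolation=cv2.INTER_CUBIC))
E
python3 - <<'E'
from h import *
for n in('scene','top'):
    c=cam(n); crop(c,0,0,512,384,1.5,n+'0'); print(n,K(c),np.round(c['world_from_camera'],3).tolist())
print(env.state())
E
```

```text
pics
scene (np.float64(368.2627067885608), 253.8161479231611, 188.81068501999755) [[0.691, -0.457, 0.56, -5.686], [-0.723, -0.418, 0.55, -548.6], [-0.017, -0.785, -0.62, 650.419], [0.0, 0.0, 0.0, 1.0]]
top (np.float64(361.3857047849354), 249.21404983880265, 190.63714569779583) [[0.027, -0.981, 0.19, 334.998], [-1.0, -0.028, -0.001, -12.905], [0.006, -0.189, -0.982, 977.571], [0.0, 0.0, 0.0, 1.0]]
{'t': 0.1, 'joints': array([ 1.04341560e+00,  4.91494161e-01,  1.55940845e+00, -2.10414956e-06,
        1.09167636e+00, -1.05608048e-01]), 'qvel': array([ 0.00192657, -0.00154374, -0.00171287, -0.00074947,  0.00045854,
       -0.00189377]), 'tau': array([ 2.60929912e-03, -6.13632488e+01, -2.58605665e+01,  6.94078999e-02,
        4.70828125e-02, -7.25177392e-05]), 'eef_pos': array([255.73528191, 570.04512636, 214.1164906 ]), 'tcp_rot': array([-3.14061164e+00, -1.02113446e-04,  2.71982089e+00]), 'ft_force': array([ 0.01487515, -0.58170641, -0.80331242]), 'moment': array([-0.00106663,  0.00794255, -0.02349982]), 'grip_force': 0.0, 'opening': 1.0018828687266113}
```

View pics/scene0.png

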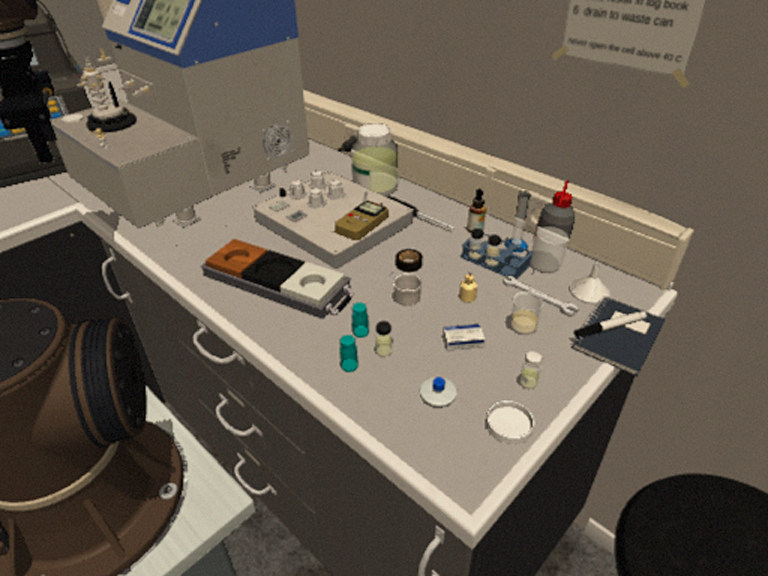

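View pics/top0.png

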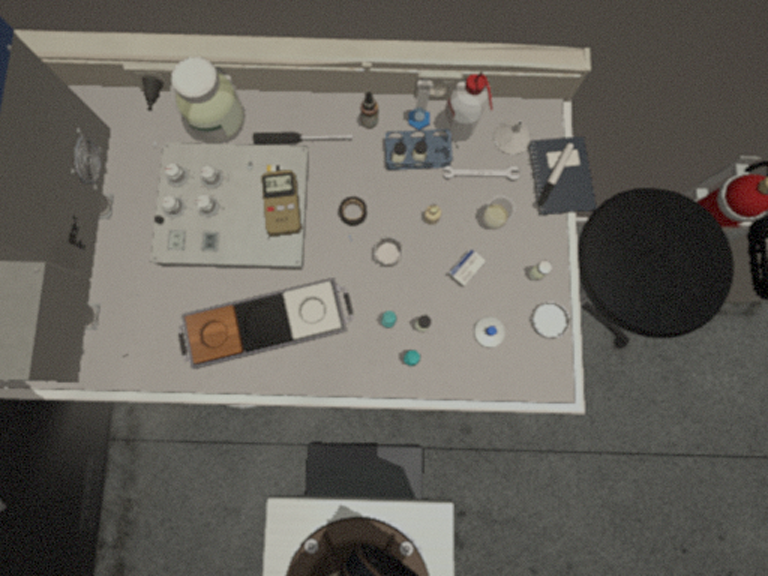

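Scene picture (768x576): white-capped vial candidate (531,370); other vials: black cap (384,338), turquoise (360,320),(348,353), rack vials (477,243),(494,246). Brass weight (468,289) vs. brown dropper bottle (477,213). Cup (407,289) vs. dark ring (408,260) and beaker (525,313). Lid with blue knob (438,390) vs. jar cap (510,421). Tray from left to right: wood, black, white. Close crops next.

```bash
python3 - <<'E'
from h import *
t=load('top');s=load('scene')
crop(t,110,180,240,250,6,'t_tray');crop(t,235,125,385,250,4.6,'t_obj');crop(s,225,170,375,300,4.6,'s_obj')
E
```

```text
(no output)
```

View pics/t_tray.png

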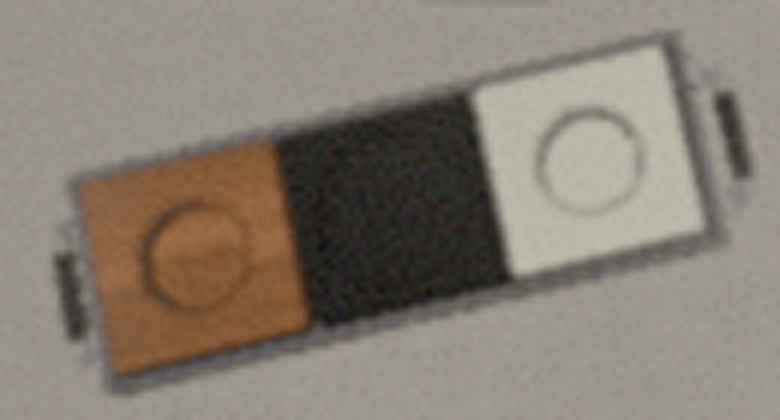

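View pics/t_obj.png

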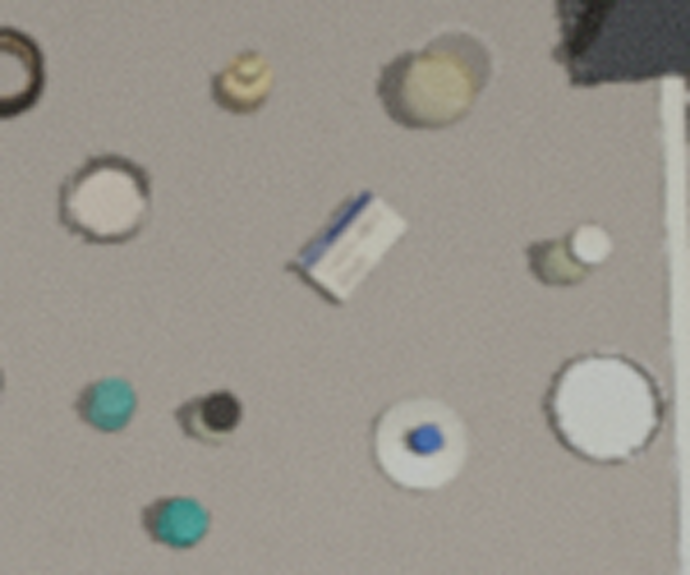

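View pics/s_obj.png

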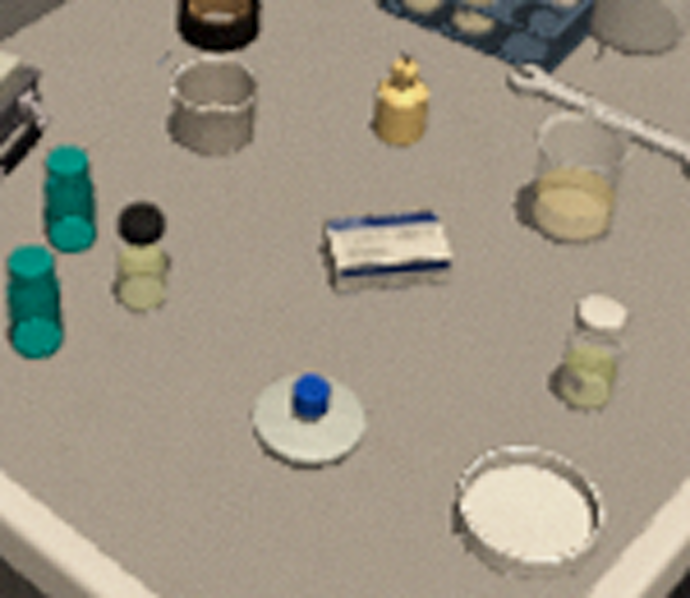

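Crops: vial with white cap (top crop 591,245; scene 602,314), green fluid, confirmed; steel cup rim (107,199)/(212,86), brass weight knob (251,75)/(404,65), lid knob (427,438)/(311,382); wells wood (197,256), white (592,161) in the tray crop.

```bash
python3 - <<'E'
from h import *
t=load('top');s=load('scene')
def n(x,y,u0,v0,k): return u0+(x+.5)/k-.5, v0+(y+.5)/k-.5
O=lambda x,y,z:px2w(t,*n(x,y,235,125,4.6),z)
S=lambda x,y,z:px2w(s,*n(x,y,225,170,4.6),z)
T=lambda x,y,z:px2w(t,*n(x,y,110,180,6),z)
for k,a,b in [('vial',O(591,245,60),S(602,314,60)),('wknob',O(251,75,49),S(404,67,50)),('wbody',O(244,88,22),S(401,112,15)),
 ('cup',O(107,199,37),S(212,86,37)),('lidknob',O(427,438,31),S(311,382,31)),('liddisc',O(420,444,8),S(309,420,8)),
 ('jar',O(606,408,16),S(530,508,16)),('bvial',O(221,411,60),S(141,224,60)),('beaker',O(428,92,0),S(572,228,2)),('turq1',O(110,404,60),S(68,160,60)),('turq2',O(182,522,60),S(33,262,60)),('box',O(353,248,10),S(390,250,10))]:
    print(k,a.round(1),b.round(1),'diff',(b-a).round(1))
w,b=T(197,256,36),T(592,161,36); print('wood',w,'white',b,'dist',np.linalg.norm(w-b),'mid',(w+b)/2,'yaw of y axis',np.degrees(np.arctan2(*(w-b)[::-1])))
c=np.array([T(*p,36) for p in [(78,188),(272,142),(310,325),(115,373),(472,90),(665,45),(708,228),(512,275)]]);print(c.round(1).tolist(),c[:4].mean(0),c[4:].mean(0))
# scene wells
f=s['frame']
for p in [w,b]: print(w2px(s,[*p,36])*1.5)
E
```

```text
vial [ 554.4 -309.7] [ 552.9 -310.1] diff [-1.5 -0.4]
wknob [ 653.5 -117.5] [ 656.6 -117.4] diff [3.1 0.1]
wbody [ 654.4 -116.4] [ 658.7 -117.1] diff [ 4.3 -0.8]
cup [579.4 -35.2] [580.8 -36.5] diff [ 1.4 -1.2]
lidknob [ 445.4 -221.5] [ 446.3 -220.1] diff [0.9 1.4]
liddisc [ 444.4 -222.4] [ 443.2 -222.7] diff [-1.2 -0.3]
jar [ 467.6 -329.5] [ 465.8 -333.6] diff [-1.8 -4.1]
bvial [ 453.9 -100.7] [ 449.3 -104.6] diff [-4.6 -3.8]
beaker [ 662.5 -231.9] [ 653.9 -239.4] diff [-8.6 -7.5]
turq1 [456.1 -39. ] [459.2 -41.4] diff [ 3.1 -2.4]
turq2 [392.  -79.9] [392.7 -84.1] diff [ 0.7 -4.1]
box [ 560.5 -183.5] [ 564.3 -180.5] diff [3.9 2.9]
wood [425.08582981 262.10751698] white [471.48628253  92.82587064] dist 175.52571834767403 mid [448.28605617 177.46669381] yaw of y axis 105.32841081334713
[[453.3, 316.4], [476.0, 233.4], [396.7, 211.0], [373.9, 293.1], [501.6, 147.2], [524.2, 63.0], [443.4, 40.9], [420.6, 125.1]] [424.95624148 263.47469499] [472.46791022  94.05439946]
[236.8947971  255.13845399]
[312.50123896 280.64517069]
```

Call:
arm_command(
  targets=[
    [-158, -170, 0, 0, 1],
    [-158, -170, 0, 0, 1],
    [-158, -170, 0, 0, 1],
    [-158, -170, 0, 0, 1],
    [-158, -170, 0, 0, 1],
  ],
)

```text
t: 0.6
eef_pos: [330.6, 347.8, 214.5]
tcp_rot: [-3.141, -0.0, 2.719]
ft_force: [0.2, 0.1, -0.2]
opening: 1.004
grip_force: 0.0
```

Call:
arm_command(
  targets=[
    [-158, -170, 0, 0, 1],
    [-158, -170, 0, 0, 1],
    [-158, -170, 0, 0, 1],
    [-158, -170, 0, 0, 1],
    [-158, -170, 0, 0, 1],
  ],
)

```text
t: 1.1
eef_pos: [405.4, 128.1, 214.6]
tcp_rot: [-3.141, 0.0, 2.718]
ft_force: [0.3, 0.8, 0.9]
opening: 0.997
grip_force: 0.0
```

Call:
arm_command(
  targets=[
    [-158, -170, 0, 0, 1],
    [-158, -170, 0, 0, 1],
    [-158, -170, 0, 0, 1],
    [-158, -170, 0, 0, 1],
    [-158, -170, 0, 0, 1],
  ],
)

```text
t: 1.6
eef_pos: [480.1, -92.1, 214.4]
tcp_rot: [-3.142, 0.0, 2.718]
ft_force: [1.1, -0.1, 0.3]
opening: 0.997
grip_force: 0.0
```

Call:
arm_command(
  targets=[
    [-158, -171, 0, 0, 1],
    [-158, -171, 0, 0, 1],
    [-158, -171, 0, 0, 1],
    [-158, -171, 0, 0, 1],
    [-158, -171, 0, 0, 1],
  ],
)

```text
t: 2.1
eef_pos: [554.0, -312.9, 214.0]
tcp_rot: [-3.142, -0.0, 2.718]
ft_force: [-1.1, 0.2, 0.1]
opening: 1.004
grip_force: 0.0
```

```bash
cat > go.py <<'E'
import sys; from h import *
s=env.state(); p=s['eef_pos']; y=s['tcp_rot'][2]
print('t',round(s['t'],1),'pos',p.round(1),'rot',np.degrees(s['tcp_rot']).round(1),'F',s['ft_force'].round(1),'open mm',round(95*s['opening'],1),'grip',round(s['grip_force'],1))
a=[float(v) for v in sys.argv[1:]]
for i in range(0,len(a),3):
    d=np.array(a[i:i+3])-p; print('to',a[i:i+3],'tool shift',round(np.cos(y)*d[0]+np.sin(y)*d[1],1),round(np.sin(y)*d[0]-np.cos(y)*d[1],1),round(-d[2],1)); p=np.array(a[i:i+3])
E
python3 go.py 553.7 -310 110  553.7 -310 26.5
```

```text
t 2.1 pos [ 554.  -312.9  214. ] rot [-180.    -0.   155.8] F [-1.1  0.2  0.1] open mm 95.4 grip 0.0
to [553.7, -310.0, 110.0] tool shift 1.4 2.5 104.0
to [553.7, -310.0, 26.5] tool shift 0.0 0.0 83.5
```

Call:
arm_command(
  targets=[
    [1, 3, 45, 0, 1],
    [1, 3, 90, 0, 0.7],
    [1, 3, 130, 0, 0.6],
    [1, 3, 165, 0, 0.6],
    [1, 3, 190, 0, 0.6],
  ],
)

```text
t: 2.6
eef_pos: [553.1, -306.1, 21.8]
tcp_rot: [3.141, -0.003, 2.72]
ft_force: [0.1, 0.1, -0.5]
opening: 0.719
grip_force: 0.0
```

Call:
arm_command(
  targets=[
    [0, 0, 12, 0, 0.6],
    [0, 0, 12, 0, 0.5],
    [0, 0, 12, 0, 0.45],
    [0, 0, 12, 0, 0.4],
    [0, 0, 12, 0, 0.36],
  ],
)

```text
t: 3.1
eef_pos: [554.5, -307.0, 13.9]
tcp_rot: [-3.141, 0.002, 2.72]
ft_force: [0.1, -1.2, -0.2]
opening: 0.383
grip_force: 0.0
```

Call:
arm_command(
  targets=[
    [0, 0, 0, 0, 0.34],
    [0, 0, 0, 0, 0.32],
    [0, 0, 0, 0, 0.3],
    [0, 0, 0, 0, 0.29],
    [0, 0, 0, 0, 0.28],
  ],
)

```text
t: 3.6
eef_pos: [554.0, -306.7, 12.6]
tcp_rot: [3.142, 0.0, 2.72]
ft_force: [-1.0, -0.5, 2.2]
opening: 0.282
grip_force: 8.7
```

```bash
python3 - <<'E'
from h import *
s=cam('scene');t=cam('top')
a=s['frame'][215:275,320:380,::-1];b=t['frame'][155:215,325:385,::-1]
cv2.imwrite('pics/v1.png',cv2.resize(np.hstack([a,b]),None,fx=6,fy=6,interpolation=2))
# black insert, brightened
E
python3 go.py
```

```text
t 3.7 pos [ 554.  -306.7   12.6] rot [180.    0.  155.8] F [-0.7 -1.7  1.5] open mm 26.8 grip 17.0
```

View pics/v1.png

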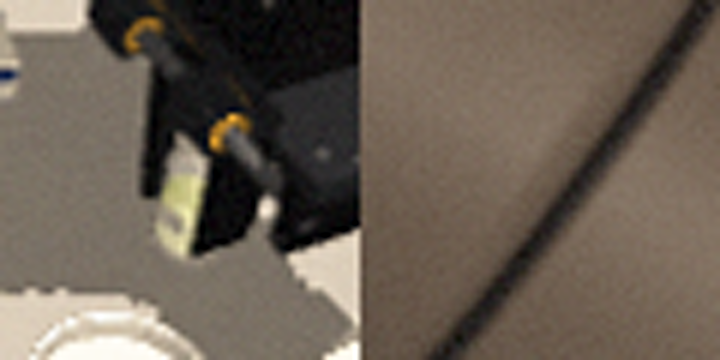

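Left half shows the vial upright between the fingers (182,200); now a re-grip higher, then lift.

Call:
arm_command(
  targets=[
    [0, 0, 0, 0, 0.4],
    [0, 0, 0, 0, 0.42],
    [-1, 0, -7, 0, 0.42],
    [-1, 0, -14, 0, 0.42],
    [-1, 0, -14, 0, 0.42],
  ],
)

```text
t: 4.2
eef_pos: [555.5, -307.4, 27.9]
tcp_rot: [-3.141, 0.002, 2.72]
ft_force: [-0.6, -1.1, 0.4]
opening: 0.418
grip_force: 0.0
```

Call:
arm_command(
  targets=[
    [0, 0, 0, 0, 0.34],
    [0, 0, 0, 0, 0.3],
    [0, 0, 0, 0, 0.26],
    [0, 0, 0, 0, 0.2],
    [0, 0, 0, 0, 0.2],
  ],
)

```text
t: 4.7
eef_pos: [554.8, -307.0, 26.4]
tcp_rot: [3.141, -0.0, 2.72]
ft_force: [0.2, -0.6, 0.2]
opening: 0.279
grip_force: 30.0
```

Call:
arm_command(
  targets=[
    [0, 0, 0, 0, 0.2],
    [0, 0, -10, 0, 0.2],
    [0, 0, -30, 0, 0.2],
    [0, 0, -60, 0, 0.2],
    [0, 0, -100, 0, 0.2],
  ],
)

```text
t: 5.2
eef_pos: [554.3, -306.7, 127.1]
tcp_rot: [3.141, -0.002, 2.72]
ft_force: [0.8, -0.4, -0.6]
opening: 0.278
grip_force: 30.0
```

```bash
python3 go.py 471.8 93.3 140  471.8 93.3 41
```

```text
t 5.2 pos [ 554.3 -306.7  127.1] rot [ 1.800e+02 -1.000e-01  1.558e+02] F [ 0.8 -0.4 -0.6] open mm 26.5 grip 30.0
to [471.8, 93.3, 140.0] tool shift 239.0 331.1 -12.9
to [471.8, 93.3, 41.0] tool shift 0.0 0.0 99.0
```

Call:
arm_command(
  targets=[
    [16, 22, -10, 0, 0.2],
    [44, 61, -13, 0, 0.2],
    [72, 100, -13, 0, 0.2],
    [100, 139, -13, 0, 0.2],
    [128, 178, -13, 0, 0.2],
  ],
)

```text
t: 5.7
eef_pos: [510.4, -90.7, 140.5]
tcp_rot: [3.141, 0.001, 2.719]
ft_force: [0.7, 0.8, -0.3]
opening: 0.279
grip_force: 30.0
```

Call:
arm_command(
  targets=[
    [28, 39, 0, 0, 0.2],
    [56, 78, 0, 0, 0.2],
    [84, 117, 0, 0, 0.2],
    [104, 144, 0, 0, 0.2],
    [111, 153, 0, 0, 0.2],
  ],
)

```text
t: 6.2
eef_pos: [471.6, 95.2, 140.4]
tcp_rot: [3.141, 0.001, 2.723]
ft_force: [-0.2, -0.1, 0.2]
opening: 0.278
grip_force: 30.0
```

Call:
arm_command(
  targets=[
    [0, 0, 0, 0, 0.2],
    [0, 0, 10, 0, 0.2],
    [0, 0, 20, 0, 0.2],
    [0, 0, 30, 0, 0.2],
    [0, 0, 30, 0, 0.2],
  ],
)

```text
t: 6.7
eef_pos: [471.8, 91.9, 107.9]
tcp_rot: [-3.14, -0.003, 2.718]
ft_force: [-0.1, 0.4, 0.4]
opening: 0.274
grip_force: 30.0
```

```bash
python3 - <<'E'
from h import *
s=cam('scene');t=cam('top')
a=s['frame'][140:220,160:240,::-1];b=t['frame'][160:240,165:245,::-1]
cv2.imwrite('pics/v2.png',cv2.resize(np.hstack([a,b]),None,fx=5,fy=5,interpolation=2))
E
python3 go.py 471.8 93.3 41
```

```text
t 6.8 pos [472.3  92.3 109.1] rot [-1.800e+02 -1.000e-01  1.558e+02] F [ 0.2 -0.1  0.1] open mm 26.0 grip 30.0
to [471.8, 93.3, 41.0] tool shift 0.9 0.7 68.1
```

View pics/v2.png

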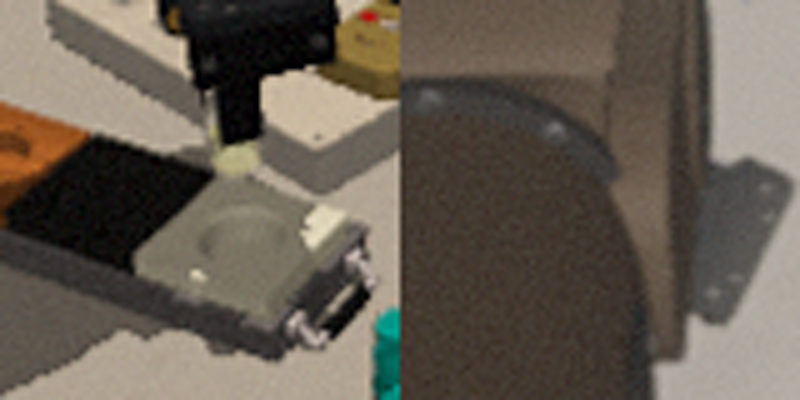

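Left half: vial hangs upright, bottom (237,160), above and lined up with the white well (243,235). Lower, then creep down.

Call:
arm_command(
  targets=[
    [1, 1, 20, 0, 0.2],
    [1, 1, 38, 0, 0.2],
    [1, 1, 52, 0, 0.2],
    [1, 1, 60, 0, 0.2],
    [1, 1, 63, 0, 0.2],
  ],
)

```text
t: 7.3
eef_pos: [471.8, 94.0, 46.2]
tcp_rot: [-3.141, -0.001, 2.72]
ft_force: [0.8, -0.4, -0.8]
opening: 0.277
grip_force: 30.0
```

Call:
arm_command(
  targets=[
    [0, 0, 0, 0, 0.2],
    [0, 0, 0, 0, 0.2],
    [0, 0, 1, 0, 0.2],
    [0, 0, 2, 0, 0.2],
    [0, 0, 3, 0, 0.2],
  ],
)

```text
t: 7.8
eef_pos: [472.0, 94.1, 43.8]
tcp_rot: [3.141, 0.0, 2.72]
ft_force: [-0.3, 0.6, -0.4]
opening: 0.275
grip_force: 30.0
```

Call:
arm_command(
  targets=[
    [0, 0, 0.5, 0, 0.2],
    [0, 0, 1, 0, 0.2],
    [0, 0, 1.5, 0, 0.2],
    [0, 0, 1.5, 0, 0.2],
    [0, 0, 1.5, 0, 0.2],
  ],
)

```text
t: 8.3
eef_pos: [471.9, 94.1, 42.1]
tcp_rot: [3.142, -0.0, 2.72]
ft_force: [0.8, -0.3, -0.8]
opening: 0.274
grip_force: 30.0
```

Call:
arm_command(
  targets=[
    [0, 0, 0.5, 0, 0.2],
    [0, 0, 1, 0, 0.2],
    [0, 0, 1, 0, 0.2],
    [0, 0, 1, 0, 0.2],
    [0, 0, 1, 0, 0.2],
  ],
)

```text
t: 8.8
eef_pos: [471.9, 94.1, 41.1]
tcp_rot: [3.141, 0.0, 2.72]
ft_force: [0.3, -0.1, 0.2]
opening: 0.283
grip_force: 30.0
```

Call:
arm_command(
  targets=[
    [0, 0, 0.5, 0, 0.2],
    [0, 0, 0.5, 0, 0.2],
    [0, 0, 1, 0, 0.2],
    [0, 0, 1, 0, 0.2],
    [0, 0, 1, 0, 0.2],
  ],
)

```text
t: 9.3
eef_pos: [471.9, 94.1, 40.3]
tcp_rot: [3.141, 0.0, 2.72]
ft_force: [-1.0, -0.9, 4.0]
opening: 0.277
grip_force: 30.0
```

Call:
arm_command(
  targets=[
    [0, 0, 0, 0, 0.3],
    [0, 0, 0, 0, 0.32],
    [0, 0, 0, 0, 0.36],
    [0, 0, 0, 0, 0.42],
    [0, 0, 0, 0, 0.5],
  ],
)

```text
t: 9.8
eef_pos: [471.8, 94.1, 40.1]
tcp_rot: [3.142, -0.0, 2.72]
ft_force: [-0.1, -1.0, 0.2]
opening: 0.455
grip_force: 0.0
```

Call:
arm_command(
  targets=[
    [0, 0, -5, 0, 0.5],
    [0, 0, -30, 0, 0.5],
    [0, 0, -70, 0, 0.6],
    [0, 0, -110, 0, 0.8],
    [0, 0, -140, 0, 0.8],
  ],
)

```text
t: 10.3
eef_pos: [471.9, 94.1, 182.8]
tcp_rot: [3.141, 0.002, 2.72]
ft_force: [0.2, 0.0, -0.3]
opening: 0.695
grip_force: 0.0
```

```bash
python3 go.py 655.5 -117.2 180 655.5 -117.2 18
```

```text
t 10.3 pos [471.9  94.1 182.8] rot [1.799e+02 1.000e-01 1.558e+02] F [ 0.2  0.  -0.3] open mm 66.0 grip 0.0
to [655.5, -117.2, 180.0] tool shift -254.0 -117.6 2.8
to [655.5, -117.2, 18.0] tool shift 0.0 0.0 162.0
```

Call:
arm_command(
  targets=[
    [-30, -14, 0, 0, 0.8],
    [-72, -33, 0, 0, 0.8],
    [-114, -53, 0, 0, 0.8],
    [-156, -72, 0, 0, 0.8],
    [-198, -92, 0, 0, 0.8],
  ],
)

```text
t: 10.8
eef_pos: [615.7, -72.4, 180.6]
tcp_rot: [3.141, 0.0, 2.72]
ft_force: [0.6, 0.1, 0.5]
opening: 0.798
grip_force: 0.0
```

Call:
arm_command(
  targets=[
    [-35, -16, 0, 0, 0.8],
    [-52, -24, 0, 0, 0.8],
    [-56, -26, 0, 0, 0.8],
    [-56, -26, 40, 0, 0.7],
    [-56, -26, 80, 0, 0.7],
  ],
)

```text
t: 11.3
eef_pos: [655.2, -117.0, 100.5]
tcp_rot: [3.141, 0.002, 2.72]
ft_force: [-0.7, 0.4, -0.2]
opening: 0.714
grip_force: 0.0
```

```bash
python3 - <<'E'
from h import *
s=cam('scene')
a=s['frame'][150:230,260:360,::-1]
cv2.imwrite('pics/v3.png',cv2.resize(a,None,fx=6,fy=6,interpolation=2))
E
python3 go.py 655.5 -117.2 18
```

```text
t 11.3 pos [ 652.  -116.    93.1] rot [-179.9   -0.5  155.9] F [-1.3  1.7 -5.8] open mm 67.1 grip 0.0
to [655.5, -117.2, 18.0] tool shift -3.7 0.4 75.1
```

View pics/v3.png

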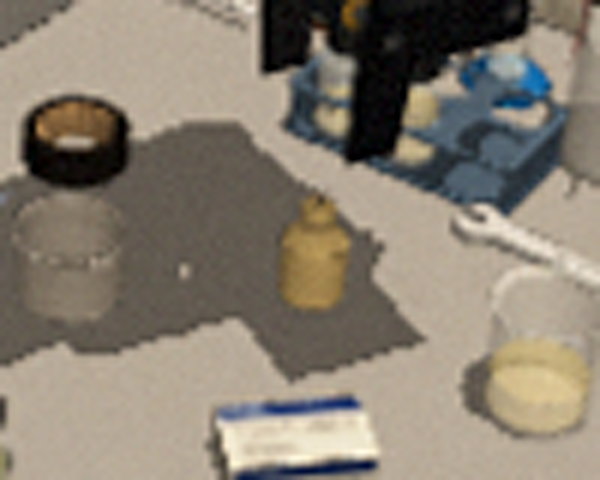

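Weight stands at (315,270) below the open fingers, clear of the rack. Descend and grip.

Call:
arm_command(
  targets=[
    [0, 0, 30, 0, 0.6],
    [0, 0, 55, 0, 0.55],
    [0, 0, 72, 0, 0.55],
    [0, 0, 81, 0, 0.5],
    [0, 0, 81, 0, 0.45],
  ],
)

```text
t: 11.85
eef_pos: [654.9, -116.9, 19.0]
tcp_rot: [-3.142, -0.001, 2.72]
ft_force: [0.3, 0.1, 0.2]
opening: 0.473
grip_force: 0.0
```

Call:
arm_command(
  targets=[
    [0, 0, 0, 0, 0.4],
    [0, 0, 0, 0, 0.36],
    [0, 0, 0, 0, 0.32],
    [0, 0, 0, 0, 0.28],
    [0, 0, 0, 0, 0.2],
  ],
)

```text
t: 12.35
eef_pos: [655.6, -117.6, 19.9]
tcp_rot: [3.141, 0.001, 2.72]
ft_force: [-1.0, 0.2, 6.1]
opening: 0.3
grip_force: 30.0
```

Call:
arm_command(
  targets=[
    [0, 0, 0, 0, 0.2],
    [0, 0, 0, 0, 0.2],
    [0, 0, -10, 0, 0.2],
    [0, 0, -30, 0, 0.2],
    [0, 0, -60, 0, 0.2],
  ],
)

```text
t: 12.85
eef_pos: [654.3, -117.4, 78.6]
tcp_rot: [-3.141, -0.003, 2.72]
ft_force: [1.7, 0.4, -1.8]
opening: 0.304
grip_force: 30.0
```

```bash
python3 - <<'E'
from h import *
s=cam('scene')
a=s['frame'][130:210,260:360,::-1]
cv2.imwrite('pics/v4.png',cv2.resize(a,None,fx=6,fy=6,interpolation=2))
E
python3 go.py 425 262.5 150 425 262.5 38.5
```

```text
t 12.9 pos [ 656.7 -118.    84.6] rot [180.    0.2 155.8] F [ 2.2 -0.8  2.6] open mm 28.8 grip 30.0
to [425.0, 262.5, 150.0] tool shift 367.1 252.3 -65.4
to [425.0, 262.5, 38.5] tool shift 0.0 0.0 111.5
```

View pics/v4.png

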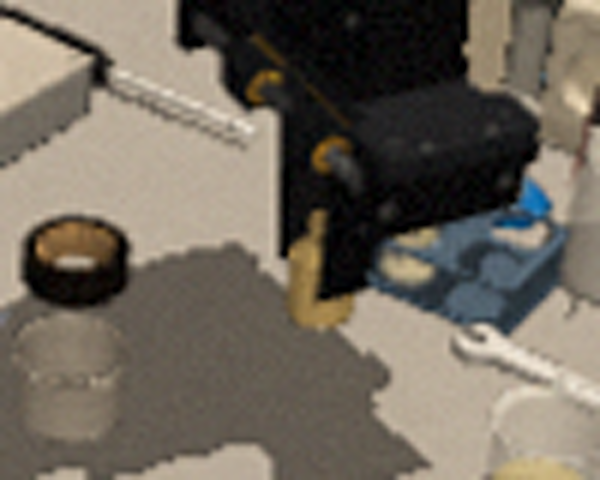

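Weight hangs upright between the fingers (320,280). Carry to the wooden insert.

Call:
arm_command(
  targets=[
    [0, 0, -30, 0, 0.2],
    [25, 17, -55, 0, 0.2],
    [55, 38, -66, 0, 0.2],
    [90, 62, -66, 0, 0.2],
    [125, 86, -66, 0, 0.2],
  ],
)

```text
t: 13.4
eef_pos: [575.5, 13.0, 145.8]
tcp_rot: [3.141, 0.001, 2.719]
ft_force: [0.8, -0.1, -2.7]
opening: 0.304
grip_force: 30.0
```

Call:
arm_command(
  targets=[
    [35, 24, 0, 0, 0.2],
    [70, 48, 0, 0, 0.2],
    [105, 72, 0, 0, 0.2],
    [140, 97, 0, 0, 0.2],
    [175, 121, 0, 0, 0.2],
  ],
)

```text
t: 13.9
eef_pos: [465.2, 195.3, 145.5]
tcp_rot: [3.141, 0.0, 2.72]
ft_force: [0.6, 0.1, -2.1]
opening: 0.299
grip_force: 30.0
```

Call:
arm_command(
  targets=[
    [30, 21, 0, 0, 0.2],
    [50, 35, 0, 0, 0.2],
    [62, 43, 0, 0, 0.2],
    [65, 45, 0, 0, 0.2],
    [65, 45, 0, 0, 0.2],
  ],
)

```text
t: 14.4
eef_pos: [425.6, 261.6, 145.2]
tcp_rot: [3.142, 0.0, 2.72]
ft_force: [0.2, 0.2, -3.1]
opening: 0.302
grip_force: 30.0
```

Call:
arm_command(
  targets=[
    [0, 0, 20, 0, 0.2],
    [0, 0, 45, 0, 0.2],
    [0, 0, 65, 0, 0.2],
    [0, 0, 70, 0, 0.2],
    [0, 0, 70, 0, 0.2],
  ],
)

```text
t: 14.9
eef_pos: [425.9, 261.0, 74.8]
tcp_rot: [-3.141, -0.001, 2.719]
ft_force: [0.4, 0.3, -1.9]
opening: 0.302
grip_force: 30.0
```

```bash
python3 - <<'E'
from h import *
s=cam('scene')
a=s['frame'][130:220,120:240,::-1]
cv2.imwrite('pics/v5.png',cv2.resize(a,None,fx=6,fy=6,interpolation=2))
E
python3 go.py 425 262.5 38.5
```

```text
t 14.9 pos [426.1 261.3  75.5] rot [180.    0.  155.8] F [ 0.1 -0.4 -1. ] open mm 28.6 grip 30.0
to [425.0, 262.5, 38.5] tool shift 1.4 0.6 37.0
```

View pics/v5.png

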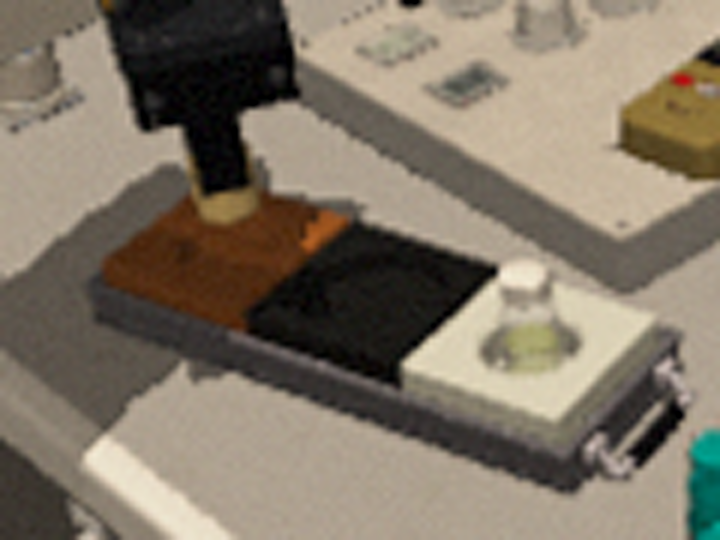

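Vial stands upright in the white well (525,320); weight hangs over the wooden well (225,205). Lower.

Call:
arm_command(
  targets=[
    [1, 1, 15, 0, 0.2],
    [1, 1, 27, 0, 0.2],
    [1, 1, 33, 0, 0.2],
    [1, 1, 35, 0, 0.2],
    [1, 1, 35, 0, 0.2],
  ],
)

```text
t: 15.45
eef_pos: [425.0, 263.1, 40.2]
tcp_rot: [-3.142, -0.0, 2.72]
ft_force: [-0.2, -0.4, -1.7]
opening: 0.299
grip_force: 30.0
```

Call:
arm_command(
  targets=[
    [0, 0, 0.5, 0, 0.2],
    [0, 0, 1, 0, 0.2],
    [0, 0, 1.5, 0, 0.2],
    [0, 0, 2, 0, 0.2],
    [0, 0, 2, 0, 0.2],
  ],
)

```text
t: 15.95
eef_pos: [424.9, 263.1, 38.1]
tcp_rot: [3.142, 0.0, 2.72]
ft_force: [0.1, 0.1, -2.4]
opening: 0.305
grip_force: 30.0
```

Call:
arm_command(
  targets=[
    [0, 0, 0.3, 0, 0.2],
    [0, 0, 0.6, 0, 0.2],
    [0, 0, 0.6, 0, 0.2],
    [0, 0, 0.6, 0, 0.2],
  ],
)

```text
t: 16.35
eef_pos: [425.0, 263.1, 37.8]
tcp_rot: [3.141, 0.0, 2.72]
ft_force: [-1.6, -1.0, 5.0]
opening: 0.307
grip_force: 30.0
```

Call:
arm_command(
  targets=[
    [0, 0, 0, 0, 0.31],
    [0, 0, 0, 0, 0.34],
    [0, 0, 0, 0, 0.38],
    [0, 0, 0, 0, 0.45],
    [0, 0, 0, 0, 0.5],
  ],
)

```text
t: 16.85
eef_pos: [425.0, 263.1, 37.5]
tcp_rot: [3.142, -0.0, 2.72]
ft_force: [0.4, 0.1, -0.1]
opening: 0.475
grip_force: 0.0
```

Call:
arm_command(
  targets=[
    [0, 0, -5, 0, 0.5],
    [0, 0, -30, 0, 0.5],
    [0, 0, -70, 0, 0.6],
    [0, 0, -110, 0, 0.8],
    [0, 0, -140, 0, 0.9],
  ],
)

```text
t: 17.35
eef_pos: [425.1, 263.2, 180.2]
tcp_rot: [3.14, 0.001, 2.72]
ft_force: [-0.0, -0.0, 0.3]
opening: 0.698
grip_force: 0.0
```

```bash
python3 - <<'E'
from h import *
s=cam('scene')
crop(s,120,140,240,220,6,'v6')
E
python3 go.py 580 -35.8 150
```

```text
t 17.4 pos [426.4 263.9 183.9] rot [179.7   0.3 155.8] F [1.  1.4 4.6] open mm 70.0 grip 0.0
to [580.0, -35.8, 150.0] tool shift -262.8 -210.6 33.9
```

View pics/v6.png

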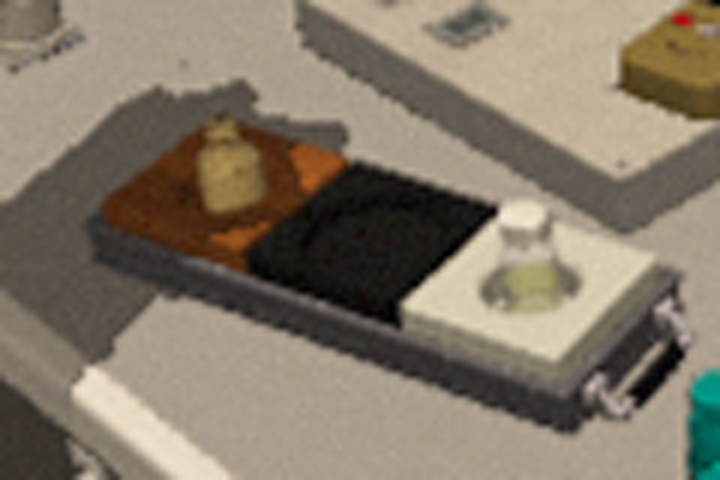

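Weight upright in the wooden well (232,165), vial fine. On to the cup.

Call:
arm_command(
  targets=[
    [-20, -16, 0, 0, 0.9],
    [-52, -41, 0, 0, 0.9],
    [-85, -67, 0, 0, 0.9],
    [-118, -93, 0, 0, 0.9],
    [-150, -119, 0, 0, 0.9],
  ],
)

```text
t: 17.9
eef_pos: [513.6, 91.5, 177.7]
tcp_rot: [3.141, 0.0, 2.72]
ft_force: [0.4, -0.5, 0.3]
opening: 0.898
grip_force: 0.0
```

Call:
arm_command(
  targets=[
    [-33, -26, 0, 0, 0.9],
    [-66, -52, 0, 0, 0.9],
    [-94, -74, 0, 0, 0.9],
    [-110, -87, 0, 0, 0.9],
    [-114, -90, 0, 0, 0.9],
  ],
)

```text
t: 18.4
eef_pos: [580.7, -37.1, 177.3]
tcp_rot: [3.142, -0.0, 2.718]
ft_force: [-0.0, 0.5, -0.3]
opening: 0.897
grip_force: 0.0
```

Call:
arm_command(
  targets=[
    [0, 0, 15, -8, 0.9],
    [0, 0, 40, -16, 0.9],
    [0, 0, 65, -24, 0.9],
    [0, 0, 77, -25, 0.9],
    [0, 0, 77, -25, 0.9],
  ],
)

```text
t: 18.9
eef_pos: [579.3, -34.6, 99.4]
tcp_rot: [3.141, -0.003, -3.129]
ft_force: [0.0, -0.4, 0.6]
opening: 0.899
grip_force: 0.0
```

```bash
python3 go.py 580 -35.8 16.5
```

```text
t 18.9 pos [579.3 -34.6  99.4] rot [ 180.    -0.2 -179.3] F [ 0.  -0.4  0.6] open mm 85.4 grip 0.0
to [580.0, -35.8, 16.5] tool shift -0.7 -1.2 82.9
```

Call:
arm_command(
  targets=[
    [0, 0, 30, 0, 0.9],
    [0, 0, 55, 0, 0.85],
    [0, 0, 75, 0, 0.8],
    [0, 0, 84, 0, 0.75],
    [0, 0, 84, 0, 0.7],
  ],
)

```text
t: 19.4
eef_pos: [580.2, -35.3, 16.5]
tcp_rot: [3.141, -0.001, -3.129]
ft_force: [-0.6, 0.2, 0.1]
opening: 0.724
grip_force: 0.0
```

Call:
arm_command(
  targets=[
    [0, 0, 0, 0, 0.64],
    [0, 0, 0, 0, 0.6],
    [0, 0, 0, 0, 0.56],
    [0, 0, 0, 0, 0.52],
    [0, 0, 0, 0, 0.48],
  ],
)

```text
t: 19.9
eef_pos: [580.6, -35.9, 17.3]
tcp_rot: [-3.141, 0.001, -3.127]
ft_force: [-1.4, -2.7, 6.8]
opening: 0.528
grip_force: 30.0
```

Call:
arm_command(
  targets=[
    [0, 0, 0, 0, 0.44],
    [0, 0, 0, 0, 0.4],
    [0, 0, 0, 0, 0.4],
    [0, 0, 0, 0, 0.4],
    [0, 0, 0, 0, 0.4],
  ],
)

```text
t: 20.4
eef_pos: [580.6, -35.9, 17.3]
tcp_rot: [-3.141, 0.001, -3.127]
ft_force: [-1.5, -2.5, 6.0]
opening: 0.528
grip_force: 30.0
```

Call:
arm_command(
  targets=[
    [0, 0, -4, 0, 0.4],
    [0, 0, -12, 0, 0.4],
    [0, 0, -25, 0, 0.4],
    [0, 0, -45, 0, 0.4],
    [0, 0, -60, 0, 0.4],
  ],
)

```text
t: 20.9
eef_pos: [580.5, -35.6, 78.4]
tcp_rot: [-3.142, 0.001, -3.127]
ft_force: [-0.3, 0.6, -0.1]
opening: 0.534
grip_force: 30.0
```

```bash
python3 - <<'E'
from h import *
s=cam('scene')
crop(s,220,130,320,210,6,'v7')
E
python3 go.py 448.4 177.7 150
```

```text
t 20.9 pos [581.4 -35.7  80.5] rot [-180.     0.2 -179.2] F [1.2 0.8 1.3] open mm 50.3 grip 30.0
to [448.4, 177.7, 150.0] tool shift 129.8 215.4 -69.5
```

View pics/v7.png

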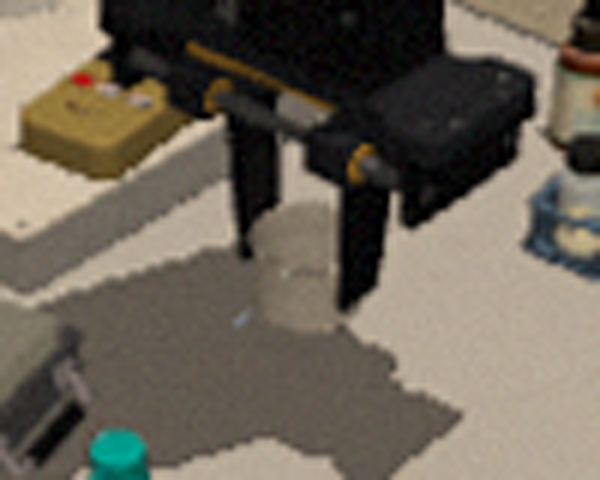

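Cup held upright by the rim at (300,265). Carry to the black insert.

Call:
arm_command(
  targets=[
    [0, 0, -20, 0, 0.4],
    [5, 8, -50, 0, 0.4],
    [20, 33, -70, 0, 0.4],
    [40, 67, -70, 0, 0.4],
    [60, 100, -70, 0, 0.4],
  ],
)

```text
t: 21.45
eef_pos: [518.1, 64.3, 147.5]
tcp_rot: [3.141, 0.002, -3.128]
ft_force: [0.2, 0.1, -0.8]
opening: 0.526
grip_force: 30.0
```

Call:
arm_command(
  targets=[
    [20, 33, 0, 0, 0.4],
    [40, 67, 0, 0, 0.4],
    [58, 97, 0, 0, 0.4],
    [67, 112, 0, 0, 0.4],
    [69, 115, 0, 0, 0.4],
  ],
)

```text
t: 21.95
eef_pos: [447.0, 178.8, 147.0]
tcp_rot: [3.141, 0.0, -3.125]
ft_force: [1.6, -0.5, -1.6]
opening: 0.534
grip_force: 30.0
```

Call:
arm_command(
  targets=[
    [0, 0, 0, 0, 0.4],
    [0, 0, 20, 0, 0.4],
    [0, 0, 45, 0, 0.4],
    [0, 0, 60, 0, 0.4],
    [0, 0, 60, 0, 0.4],
  ],
)

```text
t: 22.45
eef_pos: [448.0, 176.3, 85.1]
tcp_rot: [-3.141, -0.003, -3.128]
ft_force: [-0.5, -0.6, -1.3]
opening: 0.532
grip_force: 30.0
```

```bash
python3 go.py 448.4 177.7 42
```

```text
t 22.4 pos [448.  176.3  85.1] rot [-180.    -0.2 -179.2] F [-0.5 -0.6 -1.3] open mm 50.5 grip 30.0
to [448.4, 177.7, 42.0] tool shift -0.4 1.4 43.1
```

Call:
arm_command(
  targets=[
    [0, 0, 15, 0, 0.4],
    [0, 0, 30, 0, 0.4],
    [0, 0, 40, 0, 0.4],
    [0, 0, 44, 0, 0.4],
    [0, 0, 44, 0, 0.4],
  ],
)

```text
t: 22.95
eef_pos: [448.4, 177.2, 42.6]
tcp_rot: [3.142, -0.0, -3.127]
ft_force: [0.2, -0.0, -0.8]
opening: 0.531
grip_force: 30.0
```

Call:
arm_command(
  targets=[
    [0, 0, 0, 0, 0.4],
    [0, 0, 0.5, 0, 0.4],
    [0, 0, 1, 0, 0.4],
    [0, 0, 1.5, 0, 0.4],
    [0, 0, 1.5, 0, 0.4],
  ],
)

```text
t: 23.45
eef_pos: [448.2, 177.5, 41.1]
tcp_rot: [3.141, 0.0, -3.127]
ft_force: [0.3, -0.1, -1.3]
opening: 0.53
grip_force: 30.0
```

Call:
arm_command(
  targets=[
    [0, 0, 0.5, 0, 0.4],
    [0, 0, 1, 0, 0.4],
    [0, 0, 1.5, 0, 0.4],
    [0, 0, 1.5, 0, 0.4],
    [0, 0, 1.5, 0, 0.4],
  ],
)

```text
t: 23.95
eef_pos: [448.1, 177.5, 39.5]
tcp_rot: [3.142, -0.0, -3.127]
ft_force: [0.1, -0.4, -1.5]
opening: 0.527
grip_force: 30.0
```

Call:
arm_command(
  targets=[
    [0, 0, 0.5, 0, 0.4],
    [0, 0, 1, 0, 0.4],
    [0, 0, 1, 0, 0.4],
    [0, 0, 1, 0, 0.4],
  ],
)

```text
t: 24.35
eef_pos: [448.2, 177.5, 39.2]
tcp_rot: [3.141, 0.001, -3.127]
ft_force: [-3.1, -0.9, 11.3]
opening: 0.526
grip_force: 30.0
```

Call:
arm_command(
  targets=[
    [0, 0, 0, 0, 0.56],
    [0, 0, 0, 0, 0.6],
    [0, 0, 0, 0, 0.64],
    [0, 0, 0, 0, 0.68],
    [0, 0, 0, 0, 0.68],
  ],
)

```text
t: 24.85
eef_pos: [448.1, 177.4, 38.5]
tcp_rot: [3.142, -0.0, -3.127]
ft_force: [0.2, -0.4, 0.8]
opening: 0.677
grip_force: 0.0
```

Call:
arm_command(
  targets=[
    [0, 0, -5, 0, 0.68],
    [0, 0, -25, 0, 0.68],
    [0, 0, -60, 0, 0.6],
    [0, 0, -100, 0, 0.6],
    [0, 0, -120, 0, 0.6],
  ],
)

```text
t: 25.35
eef_pos: [448.7, 177.6, 161.6]
tcp_rot: [3.141, 0.003, -3.127]
ft_force: [1.1, 0.2, -0.5]
opening: 0.603
grip_force: 0.0
```

Call:
arm_command(
  targets=[
    [1, -25, 0, 0, 0.6],
    [2, -65, 0, 0, 0.6],
    [3, -105, 0, 0, 0.6],
    [4, -145, 0, 0, 0.6],
    [5, -185, 0, 0, 0.6],
  ],
)

```text
t: 25.85
eef_pos: [445.5, -9.1, 159.0]
tcp_rot: [3.142, 0.0, -3.127]
ft_force: [-1.0, 0.3, -0.4]
opening: 0.598
grip_force: 0.0
```

Call:
arm_command(
  targets=[
    [0, -40, 0, 0, 0.6],
    [1, -80, 0, 0, 0.6],
    [2, -120, 0, 0, 0.6],
    [3, -160, 0, 0, 0.6],
    [3, -190, 0, 0, 0.6],
  ],
)

```text
t: 26.35
eef_pos: [445.2, -199.8, 158.9]
tcp_rot: [-3.141, 0.0, -3.128]
ft_force: [0.9, 0.5, 0.4]
opening: 0.6
grip_force: 0.0
```

Call:
arm_command(
  targets=[
    [1, -20, 0, 0, 0.6],
    [1, -24, 0, 0, 0.6],
    [1, -24, 30, 0, 0.6],
    [1, -24, 70, 0, 0.6],
    [1, -24, 85, 0, 0.6],
  ],
)

```text
t: 26.85
eef_pos: [443.9, -220.2, 71.3]
tcp_rot: [3.14, -0.003, -3.127]
ft_force: [-0.7, -0.2, -0.1]
opening: 0.596
grip_force: 0.0
```

```bash
python3 - <<'E'
from h import *
s=cam('scene')
a=s['frame'][130:220,115:245,::-1];b=s['frame'][200:290,245:375,::-1]
cv2.imwrite('pics/v8.png',cv2.resize(np.hstack([a,b]),None,fx=3,fy=3,interpolation=2))
E
python3 go.py 445.3 -221.4 14.5
```

```text
t 26.9 pos [ 443.6 -219.9   70.2] rot [ 179.8   -0.2 -179.1] F [-0.5  0.9 -1.9] open mm 56.7 grip 0.0
to [445.3, -221.4, 14.5] tool shift -1.7 -1.5 55.7
```

View pics/v8.png

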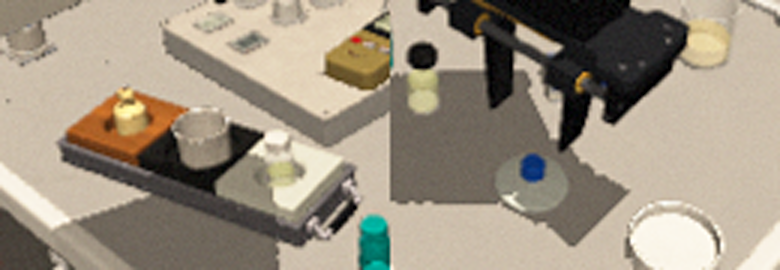

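Cup upright in the black well (201,140); lid's knob (533,167, right half) lies between the fingers. Descend and grip the knob.

Call:
arm_command(
  targets=[
    [0, 0, 20, 0, 0.6],
    [0, 0, 40, 0, 0.55],
    [0, 0, 53, 0, 0.5],
    [0, 0, 58, 0, 0.45],
    [0, 0, 58, 0, 0.4],
  ],
)

```text
t: 27.4
eef_pos: [445.0, -221.2, 15.7]
tcp_rot: [3.141, -0.0, -3.127]
ft_force: [-0.6, 0.5, 1.3]
opening: 0.426
grip_force: 0.0
```

Call:
arm_command(
  targets=[
    [0, 0, 0, 0, 0.34],
    [0, 0, 0, 0, 0.28],
    [0, 0, 0, 0, 0.24],
    [0, 0, 0, 0, 0.21],
    [0, 0, 0, 0, 0.18],
  ],
)

```text
t: 27.9
eef_pos: [445.1, -221.8, 15.7]
tcp_rot: [-3.141, 0.0, -3.127]
ft_force: [-0.3, -0.6, -0.4]
opening: 0.19
grip_force: 0.6
```

Call:
arm_command(
  targets=[
    [0, 0, 0, 0, 0.14],
    [0, 0, 0, 0, 0.1],
    [0, 0, 0, 0, 0.1],
    [0, 0, 0, 0, 0.1],
    [0, 0, 0, 0, 0.1],
  ],
)

```text
t: 28.4
eef_pos: [445.1, -221.8, 15.7]
tcp_rot: [-3.141, 0.001, -3.127]
ft_force: [-0.6, -1.1, 5.1]
opening: 0.179
grip_force: 30.0
```

Call:
arm_command(
  targets=[
    [0, 0, -5, 0, 0.1],
    [0, 0, -20, 0, 0.1],
    [0, 0, -50, 0, 0.1],
    [0, 0, -90, 0, 0.1],
    [0, 0, -120, 0, 0.1],
  ],
)

```text
t: 28.9
eef_pos: [444.8, -221.4, 137.4]
tcp_rot: [3.141, 0.0, -3.127]
ft_force: [-0.3, -1.1, -1.7]
opening: 0.179
grip_force: 30.0
```

Call:
arm_command(
  targets=[
    [-1, 20, 0, 0, 0.1],
    [-2, 58, 0, 0, 0.1],
    [-3, 96, 0, 0, 0.1],
    [-4, 134, 0, 0, 0.1],
    [-4, 172, 0, 0, 0.1],
  ],
)

```text
t: 29.4
eef_pos: [445.9, -48.1, 135.6]
tcp_rot: [3.141, -0.0, -3.127]
ft_force: [1.4, 0.7, -0.9]
opening: 0.182
grip_force: 30.0
```

Call:
arm_command(
  targets=[
    [-1, 38, 0, 0, 0.1],
    [-2, 76, 0, 0, 0.1],
    [-3, 114, 0, 0, 0.1],
    [-4, 152, 0, 0, 0.1],
    [-4, 190, 0, 0, 0.1],
  ],
)

```text
t: 29.9
eef_pos: [447.1, 142.1, 135.6]
tcp_rot: [3.142, -0.001, -3.127]
ft_force: [0.8, -0.7, 0.3]
opening: 0.18
grip_force: 30.0
```

Call:
arm_command(
  targets=[
    [-1, 25, 0, 0, 0.1],
    [-1, 35, 0, 0, 0.1],
    [-1, 37, 0, 0, 0.1],
    [-1, 37, 15, 0, 0.1],
    [-1, 37, 35, 0, 0.1],
  ],
)

```text
t: 30.4
eef_pos: [448.5, 176.6, 100.8]
tcp_rot: [3.141, 0.002, -3.128]
ft_force: [0.6, -1.1, -0.0]
opening: 0.178
grip_force: 30.0
```

Call:
arm_command(
  targets=[
    [0, 0, 0, 0, 0.1],
    [0, 0, 0, 0, 0.1],
    [0, 0, 0, 0, 0.1],
  ],
)

```text
t: 30.7
eef_pos: [448.5, 177.0, 101.3]
tcp_rot: [3.141, 0.001, -3.128]
ft_force: [0.2, 0.2, -0.7]
opening: 0.176
grip_force: 30.0
```

```bash
python3 - <<'E'
from h import *
s=cam('scene')
crop(s,145,135,235,215,7,'v9')
for n,p in [('rim',[448.2,177.5,59]),('lidplug',[*env.state()['eef_pos'][:2],env.state()['eef_pos'][2]-15.7])]: print(n,((w2px(s,p)-[145,135]+.5)*7).round(0))
E
python3 go.py 448.2 177.5 70
```

```text
rim [256. 260.]
lidplug [248. 204.]
t 30.8 pos [448.5 177.2 101.3] rot [ 1.800e+02  1.000e-01 -1.792e+02] F [ 0.3  0.8 -0.6] open mm 17.3 grip 30.0
to [448.2, 177.5, 70.0] tool shift 0.3 0.4 31.3
```

View pics/v9.png

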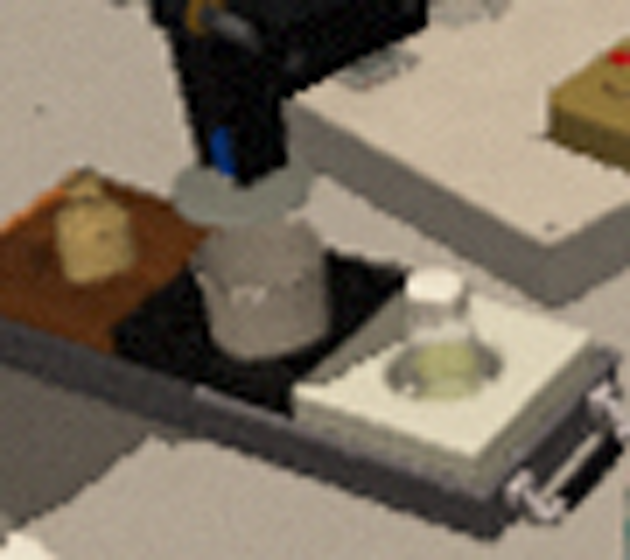

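The lid hangs level (disc centre ~242,192); cup wall spans columns 204–328, bottom at row 360, and looks a few mm to the right of the prediction. Fit both positions before lowering.

```bash
python3 - <<'E'
from h import *
from scipy.optimize import least_squares
s=load('scene'); a=np.linspace(0,2*np.pi,180)
def ring(x,y,z,r): return np.array([(w2px(s,[x+r*np.cos(t),y+r*np.sin(t),z])-[145,135]+.5)*7 for t in a])
def cup(p):
    b=ring(*p,24,23.5); m=ring(*p,40,23.5); return np.array([m[:,0].min()-206,m[:,0].max()-328,ring(*p,22.5,23)[:,1].max()-360])
def lid(p):
    d=ring(*p,101.3-15.7+7.5,27.5); return np.array([d[:,0].min()-172,d[:,0].max()-312,d[:,1].max()-224,d[:,1].min()-162])
for n,f in [('cup',cup),('lid',lid)]:
    r=least_squares(f,[448,177.5]); print(n,r.x.round(1),r.fun.round(1),'pred err',f([448.4,177.3]).round(1))
E
```

```text
cup [452.7 180.7] [ 2.  -2.   0.1] pred err [-1.6 -5.1  8.6]
lid [446.4 176.3] [-1.8  1.8  8.6 -9.5] pred err [  1.    4.4   5.3 -12.5]
```

Call:
arm_command(
  targets=[
    [-3, 1, 5, 0, 0.1],
    [-3, 1, 13, 0, 0.1],
    [-3, 1, 20, 0, 0.1],
    [-3, 1, 24, 0, 0.1],
    [-3, 1, 26, 0, 0.1],
  ],
)

```text
t: 31.25
eef_pos: [450.9, 178.5, 73.8]
tcp_rot: [-3.141, -0.001, -3.127]
ft_force: [0.3, 0.4, -0.6]
opening: 0.182
grip_force: 30.0
```

Call:
arm_command(
  targets=[
    [0, 0, 1, 0, 0.1],
    [0, 0, 2, 0, 0.1],
    [0, 0, 3, 0, 0.1],
    [0, 0, 4, 0, 0.1],
    [0, 0, 4, 0, 0.1],
  ],
)

```text
t: 31.75
eef_pos: [451.1, 178.5, 70.5]
tcp_rot: [3.142, -0.0, -3.127]
ft_force: [0.6, -0.1, -0.3]
opening: 0.178
grip_force: 30.0
```

Call:
arm_command(
  targets=[
    [0, 0, 0.5, 0, 0.1],
    [0, 0, 1, 0, 0.1],
    [0, 0, 1.5, 0, 0.1],
    [0, 0, 2, 0, 0.1],
    [0, 0, 2, 0, 0.1],
  ],
)

```text
t: 32.25
eef_pos: [451.2, 178.5, 68.7]
tcp_rot: [3.141, 0.0, -3.127]
ft_force: [-1.0, -0.6, 2.6]
opening: 0.178
grip_force: 30.0
```

Contact came at TCP 68.7 mm, exactly the seated height. Release and back off.

Call:
arm_command(
  targets=[
    [0, 0, 0, 0, 0.2],
    [0, 0, 0, 0, 0.25],
    [0, 0, 0, 0, 0.32],
    [0, 0, 0, 0, 0.4],
    [0, 0, 0, 0, 0.45],
  ],
)

```text
t: 32.75
eef_pos: [451.1, 178.5, 68.5]
tcp_rot: [3.142, 0.0, -3.127]
ft_force: [-0.2, 0.6, -0.3]
opening: 0.423
grip_force: 0.0
```

Call:
arm_command(
  targets=[
    [0, 0, -5, 0, 0.45],
    [0, 0, -25, 0, 0.45],
    [0, 0, -60, 0, 0.45],
    [0, 0, -100, 0, 0.45],
    [0, 0, -140, 0, 0.45],
  ],
)

```text
t: 33.25
eef_pos: [450.8, 178.4, 210.4]
tcp_rot: [3.142, -0.0, -3.127]
ft_force: [0.8, -0.4, -0.9]
opening: 0.45
grip_force: 0.0
```

Call:
arm_command(
  targets=[
    [0, -30, 0, 0, 0.45],
    [0, -70, 0, 0, 0.45],
    [0, -110, 0, 0, 0.45],
    [0, -140, 0, 0, 0.45],
    [0, -150, 0, 0, 0.45],
  ],
)

```text
t: 33.75
eef_pos: [453.2, 26.5, 208.9]
tcp_rot: [-3.141, 0.0, -3.129]
ft_force: [0.1, 1.0, -0.4]
opening: 0.45
grip_force: 0.0
```

Call:
arm_command(
  targets=[
    [0, 0, 0, 0, 0.45],
    [0, 0, 0, 0, 0.45],
    [0, 0, 0, 0, 0.45],
  ],
)

```text
t: 34.05
eef_pos: [453.3, 29.5, 208.6]
tcp_rot: [3.141, 0.0, -3.126]
ft_force: [0.3, -0.0, -0.5]
opening: 0.452
grip_force: 0.0
```

```bash
python3 - <<'E'
from h import *
s=cam('scene')
a=s['frame'][130:220,115:245,::-1];b=s['frame'][190:300,220:370,::-1]
A=cv2.resize(a,(624,432),interpolation=2)
cv2.imwrite('pics/v10.png',A)
E
python3 go.py
```

```text
t 34.1 pos [453.3  29.5 208.5] rot [ 180.     0.  -179.1] F [-0.1  0.2  0.2] open mm 42.9 grip 0.0
```

View pics/v10.png

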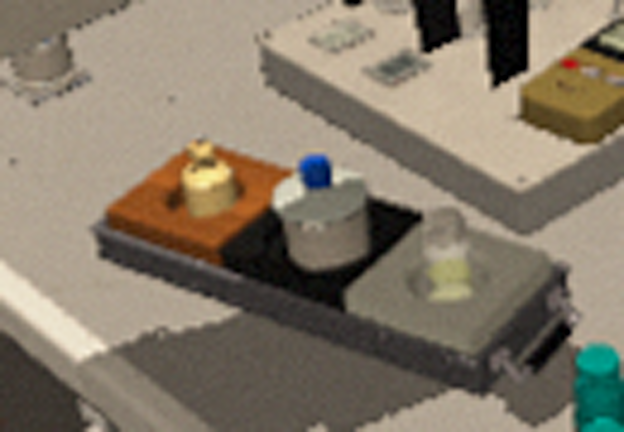

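Lid lies level on the cup with its blue knob at (317,170). The weight (207,185) and vial (447,255) stand upright in their wells. Handing in.

```bash
python3 -c "
from cell import env; print(env.job_done())"
```

```text
the job is handed in; nothing more can be done
None
```

I packed the vial, weight and cup upright in their inserts in that order, closed the cup with its lid, and handed the job in at about 34 s; no verdict came back.

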